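Make up the two reagent kits for the bead analyser

ROBOT

A 6-joint arm with a two-finger parallel gripper is mounted at the origin on a cart in front of the work surface, level with it; the furniture and walls round the work are solid. World frame = base frame: x ahead of the robot, y to its left, z up, the work surface at z = 0. Lengths are in m, angles in rad, forces in N, time in s.
With the tool pointing down it reaches from about 0.25 to 0.775 m from the base axis. Payload 4 kg.
Tool frame: the origin (TCP) lies midway between the tips of the shut fingers; the grasp point (between the pads) lies 19 mm behind it (robot.tcp_to_grasp is the z of the grasp point in the tool frame, in m); z points along the fingers, y is the line along which they close (so a half turn about z gives the same grasp; the last joint's range is limited). The gripper opens to 94 mm and grips with 3 to 60 N. Pads are 16 mm wide; open, the fingers measure 119 mm over their backs; the gripper's body (75 mm by 177 mm) begins 78 mm behind the grasp point.
Start: joints at [1.232, 0.087, 1.371, -0, 1.684, -0.103], TCP at [0.129, 0.535, 0.206] pointing down, gripper open.
Joint ranges: [-3.1, 3.1], [-0.76, 2.03], [0.27, 2.55], [-1.08, 4.22], [0.17, 2.65], [-2.57, 2.57]. Speed limits (rad/s): [2.79, 2.79, 3.14, 3.14, 3.14, 3.14].

INTERFACE

Orientations are given as [roll, pitch, yaw] about the fixed x, y, z axes, in that order (R = Rz(yaw) Ry(pitch) Rx(roll)).
In Python, from bench import robot gives the robot as it stands. The module is installed in compiled form; this text tells all that it offers.
- The arm moves only by the tool move_arm, never from a script. Its argument "motion" is one flat list of numbers, 7 for each row, row after row: the turn, a rotation vector about the tool's x, y, z in units of 45 degrees (1.0 is 45 degrees), then the shift along the tool's x, y, z in units of 100 mm (1.0 is 100 mm), then the opening, from 0 (shut) to 1 (fully open). A call has 1 to 12 rows; each row shifts and turns the commanded pose from where the row before left it, along the tool's axes as they then stand; what a row does not reach is not made up. A row lasts 1/12 s, in which the tool goes at most 41.7 mm and 7.16 degrees, less where a joint would pass 70% of its speed; a pose out of reach is approached as far as the arm can. A call with a number of a shift or a turn outside -1 to 1 is refused whole. A call with a gripper value outside its range is refused whole. The fingers move at their own pace and stop on an object; the grip force is fixed at half the most. Time passes only in rows, so rows that do not move let the fingers close. It gives the time, the measured TCP pose, the force, the opening and the grip force at its end, in the units of the state.
- robot.get_obs(): the state, without advancing time (a new reading comes with each control period).
- robot.snapshot(name): name is "side" or "top" or "wrist"; returns the picture (480x640x3 uint8, red, green, blue); there is no depth.
- robot.get_calibration(name): a dict with "fx", "fy", "cx", "cy" (pixels), "k1" (the pictures are not rectified: a ray, as slopes to the right and down, at radius r is drawn at 1 + k1 r^2 times it, then the intrinsics apply), "R" (3x3) and "t" (3): a world point X has camera coordinates R X + t. Camera axes: x right, y down, z forward; pixel columns grow to the right and rows downward; lengths in m; the calibration is good to about 2 mm. A picture is of the moment at which its call begins: read the wrist's pose just before it. get_calibration takes no time and is no camera call; for the wrist camera it gives the pose at the moment of the call.
- robot.close_job(): hands the job in; it is judged then, once.
The state is a dict: "time": time; "joint_positions": joint angles; "qvel": joint speeds; "joint_torque": joint torques, N m; "tool_pos": TCP position; "ee_rot": TCP orientation; "wrist_force": force on the tool from outside, world axes, zero at the start; "wrist_torque": the same for the moment, N m; "width": finger opening in m; "finger_force": force on a finger pad.
Only numpy, scipy, OpenCV 4.12 (cv2) and the standard library are available. Lean on these libraries where they do the work, as an engineer would, in place of code of your own. Each camera call takes 0.05 s, during which the arm holds its last target. There are 200 camera calls.

TASK

Make up the two reagent kits from the stock on the left. The kit in the tray with the long trough gets the larger brown bottle in its large round recess, the capped conical tube lying in the trough and one small vial in its small round recess; the kit in the other tray gets the smaller brown bottle in its large round recess and the other small vial in its small one. Stand bottles and vials upright and seat everything on the floor of its recess; set the bottles and vials down rather than dropping them; do not knock any of them over, and leave the big white bottle where it stands.

Things in the scene. Friction and masses are not known exactly. Their poses are not given: they have to be found in the camera images.
- amber_large: the larger brown glass reagent bottle with black cap, standing; 48 mm diameter, 98 mm high, grasp across its 48 mm body; origin at the centre of its underside, z up; 0.10 to 0.18 kg
- amber_small: the smaller brown glass reagent bottle with black cap, standing; 40 mm diameter, 82 mm high, grasp across its 40 mm body; origin at the centre of its underside, z up; 0.07 to 0.13 kg
- vial_a: small clear capped vial, standing; 26 mm diameter, 62 mm high; origin at the centre of its underside, z up; same shape as vial_b, and either may go into either kit
- vial_b: small clear capped vial, standing; 26 mm diameter, 62 mm high; origin at the centre of its underside, z up; same shape as vial_a, and either may go into either kit
- tube: white conical 50 ml tube with screw cap, lying on its side; it does not roll (treat it as a box 33 mm wide, 33 mm high, 115 mm long); origin at the centre of its underside as it lies, its length along its own y, z up; grasp it from above across its width; either end may point either way in the trough
- white_bottle: big white bottle with cap standing among the stock, 62 mm diameter, 128 mm high, origin at the centre of its underside; belongs to no kit and must stay where it stands
- tray_with_trough: white kit tray with a long trough, 150 (x) x 146 (y) x 20 mm. Recess floors (grey liner) 7 mm, top face 20 mm above its underside. Fixed; origin: centre of underside, x along the 150 mm side, z up. Large round recess (64 mm diameter) at x +36, y +33 mm; small one (40 mm) at x -47, y +33; trough 132 (x) x 50 mm at x 0, y -40. Lay the tube in before the bottle, which would be in the way.
- tray_plain: white kit tray without a trough, 150 (x) x 80 (y) x 20 mm. Recess floors (grey liner) 7 mm, top face 20 mm above its underside. Fixed; origin: centre of underside, x along the 150 mm side, z up. Large round recess (64 mm diameter) at x +36, y 0 mm; small one (40 mm) at x -47, y 0.

How it is judged:
By the outcome, as a careful person would: the job done as asked, in the order asked, and still so for the second after the job is handed in, with the robot touching nothing.
It also fails if it takes over 131 s, if anything falls off the work surface, if the arm or the gripper's body presses on something with over 40 N, if the wrist force passes 120 N, or if a joint passes its speed limit or range.

## Working session

There is one attempt and no reset: what is moved stays moved. The work goes in short steps, Python scripts to look and compute and a tool call to move; the robot and the scene stay as the last step left them, time stands still between calls to the robot, and variables do not carry over. Pictures are saved under pics/ and viewed, at most 14 in all, crops included, and the job is handed in when it is done.

Besides the shell and the picture viewer there is one more tool, called as a command line: name --argument value ..., lists and objects as JSON in quotes. move_arm: Moves the arm, as the interface text tells. Shifts and turns lie within -1 to 1; 1 stands for 100 mm of shift or 45 degrees of turn. Its arguments: {"type":"object","properties":{"motion":{"type":"array","items":{"type":"number"}}},"required":["motion"]}

```bash
mkdir -p pics
python3 - <<'E'
from bench import robot
import cv2
o=robot.get_obs();print({k:o[k] for k in('time','tool_pos','ee_rot','width')},robot.tcp_to_grasp)
for n in('top','side','wrist'):
    c=robot.get_calibration(n);im=robot.snapshot(n);cv2.imwrite(f'pics/{n}0.png',im[...,::-1]);print(n,c)
E
```

```text
{'time': 0.0, 'tool_pos': array([0.12831614, 0.53426764, 0.20432231]), 'ee_rot': array([-3.13943899e+00, -2.01934991e-04,  2.90580963e+00]), 'width': 0.09388487335591887} -0.0188
top {'fx': 538.4961455270733, 'fy': 538.4961455270733, 'cx': 320.2878515603661, 'cy': 238.60631842029736, 'k1': 0.005254213704455593, 'R': array([[-0.00900735, -0.99978234, -0.01881869],
       [-0.99876701,  0.00991381, -0.04864345],
       [ 0.04881943,  0.01835734, -0.99863891]]), 't': array([0.02930228, 0.5232485 , 1.22945723])}
side {'fx': 458.98396359561747, 'fy': 458.98396359561747, 'cx': 325.4840288557504, 'cy': 237.74506115592916, 'k1': -0.0753706063989946, 'R': array([[-0.94916862, -0.31469873, -0.00660625],
       [-0.1358465 ,  0.42848114, -0.89328027],
       [ 0.28394482, -0.84697617, -0.44945157]]), 't': array([0.49542862, 0.10278205, 0.8289706 ])}
wrist {'fx': 390.8680597501699, 'fy': 390.8680597501699, 'cx': 319.8179248981849, 'cy': 236.2563339337056, 'k1': -0.01639055477185343, 'R': array([[ 2.32638343e-01,  9.72562925e-01, -8.70755249e-04],
       [ 9.36409496e-01, -2.23748370e-01,  2.70321888e-01],
       [ 2.62710216e-01, -6.37026195e-02, -9.62769608e-01]]), 't': array([-0.54913229, -0.02719238,  0.39224061])}
```

View pics/top0.png

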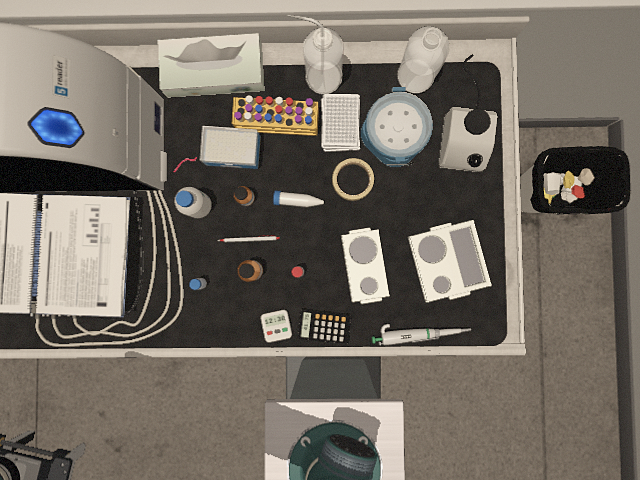

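View pics/side0.png

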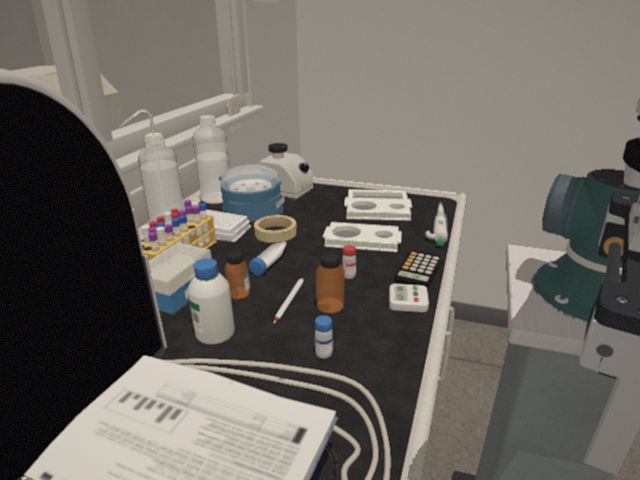

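The top view shows the large amber bottle at about (250,271), the small one at (244,196) and the vials at (197,284) blue and (297,271) red. The tube is at (298,199), the white bottle at (190,200), the plain tray at (365,266) and the trough tray at (450,260). The side view shows the same items standing.

```bash
cat > h.py <<'E'
import numpy as np, cv2
def ray(c,p):
    s=cv2.undistortPoints(np.array([[p]],float),np.array([[c['fx'],0,c['cx']],[0,c['fy'],c['cy']],[0,0,1]]),np.array([c['k1'],0,0,0.]))[0,0]
    R=np.array(c['R']);t=np.array(c['t'])
    d=R.T@np.array([*s,1]);return -R.T@t,d/np.linalg.norm(d)
def plane(c,p,z):
    o,d=ray(c,p);return o+d*(z-o[2])/d[2]
def tri(c1,p1,c2,p2):
    o1,d1=ray(c1,p1);o2,d2=ray(c2,p2)
    a=np.linalg.lstsq(np.stack([d1,-d2],1),o2-o1,rcond=None)[0]
    A=o1+a[0]*d1;B=o2+a[1]*d2;return (A+B)/2,np.linalg.norm(A-B)
def proj(c,X):
    q=np.array(c['R'])@X+c['t'];s=q[:2]/q[2];s=s*(1+c['k1']*(s@s));return s*c['fx']+[c['cx'],c['cy']]
def comps(m,amin=15):
    n,l,s,ce=cv2.connectedComponentsWithStats(m.astype(np.uint8));return [(s[i],ce[i],l==i) for i in range(1,n) if s[i,4]>=amin]
E
python3 - <<'E'
import cv2
t=cv2.imread('pics/top0.png');s=cv2.imread('pics/side0.png')
cv2.imwrite('pics/topc.png',cv2.resize(t[180:310,170:500],None,fx=2.4,fy=2.4,interpolation=cv2.INTER_CUBIC))
cv2.imwrite('pics/sidec.png',cv2.resize(s[180:370,170:430],None,fx=3,fy=3,interpolation=cv2.INTER_CUBIC))
E
```

```text
(no output)
```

View pics/topc.png

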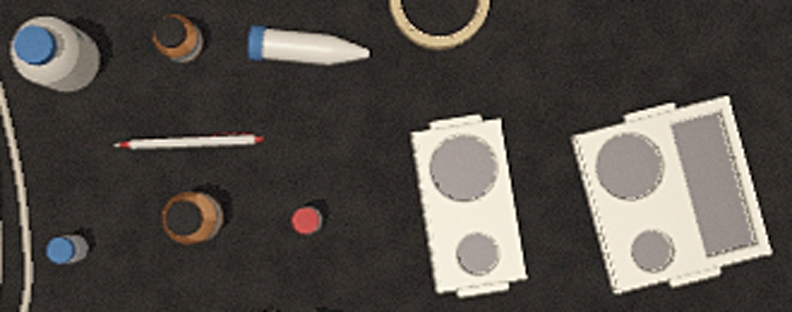

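View pics/sidec.png

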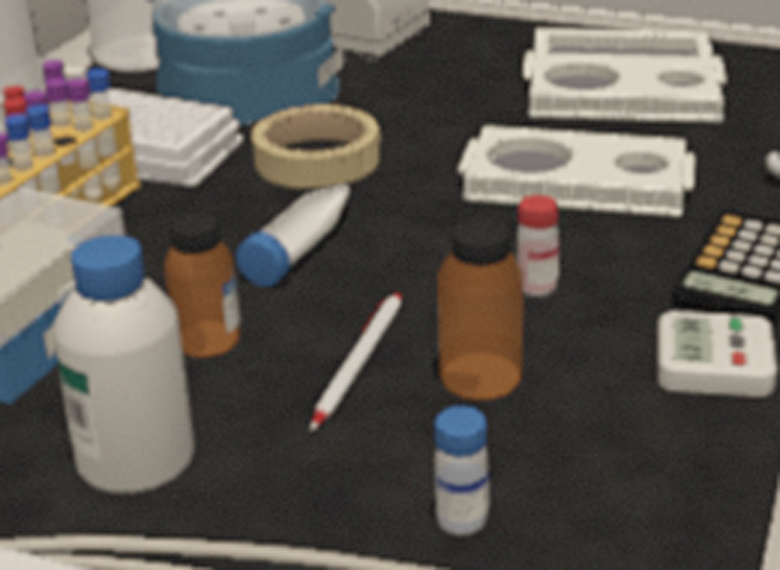

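The crops show the cap tops and the recess ellipses clearly. I'll triangulate the caps and tray points from both views.

Run:
```python
from bench import robot
from h import *
T=robot.get_calibration('top');S=robot.get_calibration('side')
a=lambda p:np.array(p)/2.4+(170,180)-.3
b=lambda p:np.array(p)/3+(170,180)-.33
for n,p,q,h in [('amberL',(183,217),(482,232),.098),('amberS',(176,33),(196,225),.082),('red',(306,220),(538,203),.062),('blue',(61,250),(461,418),.062),('white',(35,44),(108,250),.128),
 ('plainL',(464,167),(528,155),.02),('plainS',(478,254),(642,161),.02),('troughL',(630,166),(583,76),.02),('troughS',(653,251),(682,79),.02)]:
    X,e=tri(T,a(p),S,b(q));print(n,X.round(4),round(e,4),plane(T,a(p),h).round(4),plane(S,b(q),h).round(4))
im=cv2.imread('pics/top0.png');hsv=cv2.cvtColor(im,cv2.COLOR_BGR2HSV)
roi=np.zeros(im.shape[:2],bool);roi[215:310,335:500]=1
g=roi&(im.max(2)>90)&(im.max(2)<185)
for s,ce,m in comps(g,80):
    X=plane(T,ce,.007);r=cv2.minAreaRect(np.argwhere(m)[:,::-1].astype(np.float32));print('rec',s[4],ce.round(1),X.round(4),r)
w=roi&(im.max(2)>90)
for s,ce,m in comps(w,1000):
    r=cv2.minAreaRect(np.argwhere(m)[:,::-1].astype(np.float32));print('tray',plane(T,r[0],.02).round(4),r)
roi[:]=0;roi[185:212,270:326]=1
m=roi&(im.max(2)>110)
for s,ce,m in comps(m,100):
    P=np.array([plane(T,p,.0165)[:2] for p in np.argwhere(m)[:,::-1]]);r=cv2.minAreaRect(P.astype(np.float32)*1000);print('tube',r, plane(T,ce,.0165))
```

```text
amberL [0.4527 0.1829 0.0984] 0.001 [0.4532 0.1831 0.098 ] [0.4524 0.1822 0.098 ]
amberS [0.6233 0.1931 0.0792] 0.0042 [0.621  0.1917 0.082 ] [0.6228 0.1977 0.082 ]
red [0.4495 0.0752 0.0625] 0.0008 [0.4491 0.0752 0.062 ] [0.4501 0.0743 0.062 ]
blue [0.4241 0.3017 0.063 ] 0.0013 [0.4234 0.3018 0.062 ] [0.4252 0.3005 0.062 ]
white [0.6068 0.3086 0.1285] 0.001 [0.6065 0.3085 0.128 ] [0.6079 0.3079 0.128 ]
plainL [ 0.4982 -0.0733  0.0201] 0.001 [ 0.4977 -0.0734  0.02  ] [ 0.4987 -0.0734  0.02  ]
plainS [ 0.4151 -0.0855  0.0218] 0.0002 [ 0.4149 -0.0856  0.02  ] [ 0.4158 -0.0891  0.02  ]
troughL [ 0.4966 -0.231   0.0212] 0.001 [ 0.4972 -0.2311  0.02  ] [ 0.4968 -0.2338  0.02  ]
troughS [ 0.4161 -0.2512  0.0206] 0.0006 [ 0.4164 -0.2512  0.02  ] [ 0.416  -0.2526  0.02  ]
rec 1232 [466.9 256.5] [ 0.4792 -0.3128  0.007 ] ((467.4307861328125, 256.2461242675781), (57.88582229614258, 22.628093719482422), 74.74488067626953)
rec 590 [362.4 249.8] [ 0.4969 -0.0728  0.007 ] ((362.5, 249.5), (27.0, 27.0), 90.0)
rec 604 [431.8 249.1] [ 0.497  -0.2325  0.007 ] ((432.0, 249.5), (27.0, 28.0), 90.0)
rec 232 [368.3 285.5] [ 0.4145 -0.0853  0.007 ] ((368.3999938964844, 285.7000732421875), (16.76007080078125, 16.76007080078125), 71.56504821777344)
rec 236 [441.3 284.5] [ 0.4155 -0.2528  0.007 ] ((441.5, 284.5), (17.0, 17.0), 90.0)
tray [ 0.4691 -0.2693  0.02  ] ((449.2769470214844, 261.015380859375), (75.25157928466797, 68.5859375), 74.74488067626953)
tray [ 0.4607 -0.0766  0.02  ] ((364.66217041015625, 265.47296142578125), (74.80154418945312, 38.63376235961914), 80.53767395019531)
tube ((615.2351684570312, 74.09242248535156), (114.88603973388672, 30.641023635864258), 84.95584106445312) [0.61507933 0.08058147 0.0165    ]
```

Every triangulated height matches the stated sizes to within 1–3 mm, and all recess spacings check. First I'll turn the tool to yaw 85° for the tube.

move_arm --motion '[0,0,0.151,0,0,0,1,0,0,0.151,0,0,0,1,0,0,0.151,0,0,0,1,0,0,0.151,0,0,0,1,0,0,0.151,0,0,0,1,0,0,0.151,0,0,0,1,0,0,0.151,0,0,0,1,0,0,0.151,0,0,0,1,0,0,0.151,0,0,0,1,0,0,0.151,0,0,0,1,0,0,0.151,0,0,0,1,0,0,0.151,0,0,0,1]'

```text
time: 1.15
tool_pos: [0.1284, 0.5346, 0.205]
ee_rot: [-3.141, 0.001, 1.477]
wrist_force: [-0.0, -1.1, -0.4]
width: 0.0939
finger_force: 0.0
```

```bash
cat > go.py <<'E'
import sys,numpy as np
from bench import robot
from scipy.spatial.transform import Rotation as Ro
o=robot.get_obs();R=Ro.from_euler('xyz',o['ee_rot']);p=np.array(o['tool_pos'])
print('t',round(o['time'],2),'tcp',p.round(4),'yaw',np.degrees(o['ee_rot'][2]).round(2),'rp',np.degrees(o['ee_rot'][:2]).round(2),'w',round(o['width'],4),'f',np.round(o['finger_force'],1),'wf',np.round(o['wrist_force'],1))
a=list(map(float,sys.argv[1:]))
if len(a)>3:   # 4th: yaw deg wanted -> turn about tool z in units; shift given AFTER that turn
    d=(o['ee_rot'][2]*180/np.pi-a[3]+180)%360-180;print('turn z units',round(d/45,3))
    R=Ro.from_euler('xyz',[o['ee_rot'][0],o['ee_rot'][1],np.radians(a[3])])
if a: print('shift units (tool)',(R.inv().apply(np.array(a[:3])-p)*10).round(3))
E
python3 go.py .615 .074 .2 85
```

```text
t 1.15 tcp [0.1284 0.5346 0.205 ] yaw 84.61 rp [-1.7999e+02  5.0000e-02] w 0.0939 f 0.0 wf [-0.  -1.1 -0.4]
turn z units -0.009
shift units (tool) [-4.164  5.249  0.052]
```

move_arm --motion '[0,0,0,-0.21,0.262,0,1,0,0,0,-0.21,0.262,0,1,0,0,0,-0.21,0.262,0,1,0,0,0,-0.21,0.262,0,1,0,0,0,-0.21,0.262,0,1,0,0,0,-0.21,0.262,0,1,0,0,0,-0.21,0.262,0,1,0,0,0,-0.21,0.262,0,1,0,0,0,-0.21,0.262,0,1,0,0,0,-0.21,0.262,0,1,0,0,0,-0.21,0.262,0,1,0,0,0,-0.21,0.262,0,1]'

```text
time: 2.15
tool_pos: [0.4203, 0.2547, 0.2052]
ee_rot: [-3.141, 0.0, 1.483]
wrist_force: [-0.5, 0.1, 0.2]
width: 0.0942
finger_force: 0.0
```

move_arm --motion '[0,0,0,-0.21,0.262,0,0.7,0,0,0,-0.21,0.262,0,0.7,0,0,0,-0.21,0.262,0,0.7,0,0,0,-0.21,0.262,0,0.7,0,0,0,-0.21,0.262,0,0.7,0,0,0,-0.21,0.262,0,0.7,0,0,0,-0.21,0.262,0,0.7,0,0,0,-0.17,0.27,0,0.7,0,0,0,0,0,0,0.7,0,0,0,0,0,0,0.7]'

```text
time: 2.98
tool_pos: [0.6149, 0.0731, 0.2038]
ee_rot: [-3.139, -0.0, 1.48]
wrist_force: [-0.6, -0.2, 0.5]
width: 0.0657
finger_force: 0.0
```

```bash
python3 go.py .615 .074 .1 85
python3 - <<'E'
from bench import robot
from h import *
c=robot.get_calibration('wrist');im=robot.snapshot('wrist')[...,::-1];cv2.imwrite('pics/w1.png',im);np.save('w1.npy',c,allow_pickle=True)
for n,X in [('tube',(.615,.074,.0165)),('amS',(.6215,.193,.082)),('amL',(.453,.183,.098)),('red',(.4493,.075,.062))]:print(n,proj(c,np.array(X)).round(0))
E
```

```text
t 2.98 tcp [0.6149 0.0731 0.2038] yaw 84.82 rp [-1.7983e+02 -1.0000e-02] w 0.0657 f 0.0 wf [-0.6 -0.2  0.5]
turn z units -0.004
shift units (tool) [0.009 0.003 1.038]
tube [322. 211.]
amS [317.  67.]
amL [ 78. 103.]
red [130. 238.]
```

View pics/w1.png

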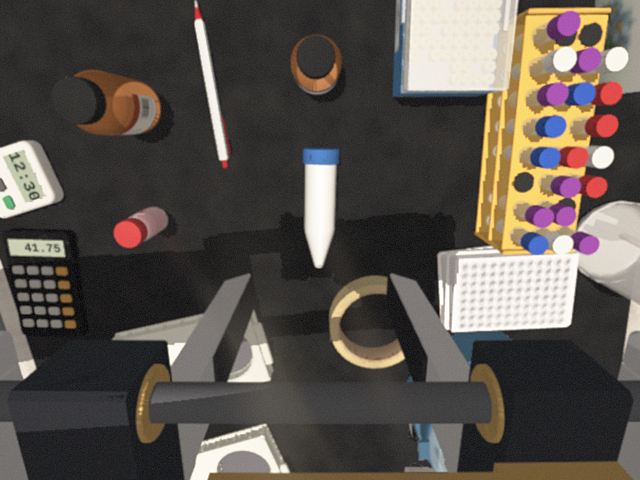

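The wrist view shows the tube from about (320,148) to (320,268), the small amber cap at (319,57), the red cap at (130,230) and the large amber cap at (82,100). I'll cross-check by triangulating top against wrist.

Run:
```python
from bench import robot
from h import *
T=robot.get_calibration('top');W=np.load('w1.npy',allow_pickle=True).item()
S=robot.get_calibration('side')
w=cv2.imread('pics/w1.png');hw=cv2.cvtColor(w,cv2.COLOR_BGR2HSV)
print('tip/cap', )
t=cv2.imread('pics/top0.png')
def hsvm(im,lo,hi):return cv2.inRange(cv2.cvtColor(im,cv2.COLOR_BGR2HSV),lo,hi)>0
for s,ce,m in comps(hsvm(w,(100,120,80),(120,255,255))[:300],200):print('w blue',s,ce.round(1))
for s,ce,m in comps(hsvm(w,(172,130,150),(180,255,255))|hsvm(w,(0,130,150),(5,255,255)),200):print('w red',s,ce.round(1))
for s,ce,m in comps((hsvm(t,(172,110,100),(180,255,255))|hsvm(t,(0,150,100),(4,255,255)))[180:310,170:500],30):print('t red',s,ce+[170,180])
for p,q,n in [((318,57),(176,33),'amS'),((81,100),(183,217),'amL'),((129,231),(306,220),'red')]:
    X,e=tri(W,p,T,np.array(q)/2.4+(170,180)-.3);print(n,X.round(4),e.round(4),plane(W,p,.062 if n=='red' else .082 if n=='amS' else .098).round(4))
m=w.max(2)>120;m[:140]=0;m[275:]=0;m[:,:290]=0;m[:,350:]=0
P=np.array([plane(W,p,.0165)[:2] for p in np.argwhere(m)[:,::-1]]);print(cv2.minAreaRect(P.astype(np.float32)*1000))
# tube cap ends: cap corner line and tip triangulated top/wrist
print('tip',tri(W,(319,268),T,np.array((369,53))/2.4+(170,180)-.3),'capmid',tri(W,(321,148),T,np.array((249,42))/2.4+(170,180)-.3))
```

```text
tip/cap
w blue [393  26   9  71 341] [397.1  69. ]
w blue [566  83  29  22 504] [580.7  93.9]
w blue [536 116  30  21 499] [550.6 126.1]
w blue [303 148  36  17 562] [320.5 155.6]
w blue [531 148  29  20 481] [545.3 157.1]
w blue [522 233  26  21 413] [534.5 242.9]
w red [600  82  22  23 407] [610.6  92.9]
w red [596 114  22  23 394] [606.6 125.3]
w red [567 147  21  21 360] [576.9 157.2]
w red [586 177  21  21 352] [596.1 186.9]
w red [114 220  28  28 591] [127.2 233.8]
t red [121  87  11  10  80] [296.5625 271.5   ]
amS [0.6233 0.1984 0.065 ] 0.0079 [0.6231 0.1997 0.082 ]
amL [0.4531 0.1847 0.0933] 0.0017 [0.4556 0.185  0.098 ]
red [0.4479 0.0776 0.0565] 0.0048 [0.4496 0.0809 0.062 ]
((613.18115234375, 74.71105194091797), (115.17906951904297, 31.51017189025879), 84.8814468383789)
tip (array([0.60760243, 0.01646135, 0.01747065]), np.float64(0.0013605150487031995)) capmid (array([0.61986246, 0.13235538, 0.0154596 ]), np.float64(0.0014701750790961652))
```

The tube checks out: axis at z≈0.0165, centre (0.614, 0.074). Descending to it.

move_arm --motion '[0,0,0,0.01,-0.005,0.24,0.7,0,0,0,0.005,0,0.24,0.7,0,0,0,0,0,0.24,0.7,0,0,0,0,0,0.24,0.7,0,0,0,0,0,0.24,0.7,0,0,0,0,0,0.24,0.7,0,0,0,0,0,0.24,0.7,0,0,0,0,0,0.15,0.7,0,0,0,0,0,0.08,0.7,0,0,0,0,0,0,0.7,0,0,0,0,0,0,0.2,0,0,0,0,0,0,0.2]'

```text
time: 4.03
tool_pos: [0.6153, 0.0764, 0.0165]
ee_rot: [3.138, -0.001, 1.483]
wrist_force: [1.5, 0.7, 0.1]
width: 0.0559
finger_force: 0.0
```

move_arm --motion '[0,0,0,0,0,0,0,0,0,0,0,0,0,0,0,0,0,0,0,0,0,0,0,0,0,0,0,0,0,0,0,0,0,0,0]'

```text
time: 4.45
tool_pos: [0.6148, 0.0758, 0.0154]
ee_rot: [3.14, -0.0, 1.483]
wrist_force: [-0.3, 0.4, 2.5]
width: 0.0332
finger_force: 29.9
```

move_arm --motion '[0,0,0,0,0,-0.05,0,0,0,0,0,0,-0.15,0,0,0,0,0,0,-0.2,0,0,0,0,0,0,-0.2,0,0,0,0,0,0,-0.2,0,0,0,0,0,0,-0.2,0,0,0,0,0,0,-0.2,0,0,0,0,0,0,0,0]'

```text
time: 5.12
tool_pos: [0.6169, 0.0758, 0.1399]
ee_rot: [3.133, -0.001, 1.483]
wrist_force: [0.1, -0.2, 0.3]
width: 0.0329
finger_force: 29.9
```

```bash
python3 go.py .479 -.3125 .13 14.5
```

```text
t 5.12 tcp [0.6169 0.0758 0.1399] yaw 84.95 rp [ 1.7948e+02 -7.0000e-02] w 0.0329 f 29.9 wf [ 0.1 -0.2  0.3]
turn z units 1.566
shift units (tool) [-2.307  3.413  0.127]
```

Tube gripped at 33 mm. Turning it and carrying it over the trough.

move_arm --motion '[0,0,0.142,0,0,0,0,0,0,0.142,0,0,0,0,0,0,0.142,0,0,0,0,0,0,0.142,0,0,0,0,0,0,0.142,0,0,0,0,0,0,0.142,0,0,0,0,0,0,0.142,0,0,0,0,0,0,0.142,0,0,0,0,0,0,0.142,0,0,0,0,0,0,0.142,0,0,0,0,0,0,0.142,0,0,0,0,0,0,0,0,0,0,0]'

```text
time: 6.12
tool_pos: [0.6136, 0.0757, 0.1328]
ee_rot: [-3.141, 0.002, 0.254]
wrist_force: [-0.4, -1.1, -0.5]
width: 0.0334
finger_force: 29.9
```

move_arm --motion '[0,0,0,-0.2,0.3,0,0,0,0,0,-0.2,0.3,0,0,0,0,0,-0.2,0.3,0,0,0,0,0,-0.2,0.3,0,0,0,0,0,-0.2,0.3,0,0,0,0,0,-0.2,0.3,0,0,0,0,0,-0.2,0.3,0,0,0,0,0,-0.2,0.3,0,0,0,0,0,-0.2,0.3,0,0,0,0,0,-0.2,0.3,0,0,0,0,0,-0.2,0.3,0,0,0,0,0,-0.1,0.11,0,0]'

```text
time: 7.12
tool_pos: [0.476, -0.3162, 0.1333]
ee_rot: [3.141, 0.002, 0.255]
wrist_force: [-0.1, 0.2, -0.6]
width: 0.0333
finger_force: 29.9
```

move_arm --motion '[0,0,0,0,0,0,0,0,0,0,0,0,0,0,0,0,0,0,0,0,0]'

```text
time: 7.37
tool_pos: [0.4781, -0.3114, 0.1338]
ee_rot: [-3.14, 0.0, 0.258]
wrist_force: [-0.1, -0.2, -0.9]
width: 0.0328
finger_force: 29.9
```

```bash
python3 go.py .479 -.3125 .024 14.5
python3 - <<'E'
from bench import robot
from h import *
c=robot.get_calibration('wrist');im=robot.snapshot('wrist')[...,::-1];cv2.imwrite('pics/w2.png',im)
g=(im.max(2)>90)&(im.max(2)<185)
for n,X in [('trough',(.479,-.3125,.02)),('L',(.497,-.2325,.02)),('S',(.4157,-.2525,.02)),('pL',(.4975,-.073,.02)),('pS',(.4147,-.0855,.02))]:print(n,proj(c,np.array(X)).round(0))
E
```

```text
t 7.37 tcp [ 0.4781 -0.3114  0.1338] yaw 14.76 rp [-1.7991e+02  1.0000e-02] w 0.0328 f 29.9 wf [-0.1 -0.2 -0.9]
turn z units 0.006
shift units (tool) [0.006 0.015 1.098]
trough [322. 229.]
L [226. 180.]
S [231. 284.]
pL [ 13. 124.]
pS [ 23. 234.]
```

View pics/w2.png

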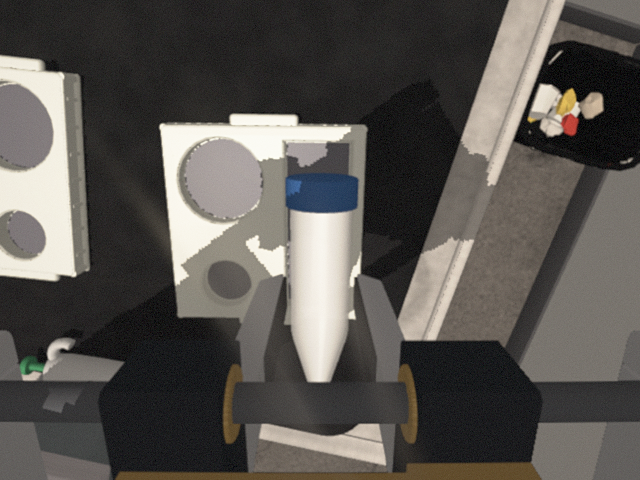

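The wrist view shows the trough aligned with the held tube, with the L recess at (222,180) and S at (228,281), both within 4 px of prediction. Lowering.

move_arm --motion '[0,0,0,0.02,0.01,0.2,0,0,0,0,0,0,0.2,0,0,0,0,0,0,0.2,0,0,0,0,0,0,0.2,0,0,0,0,0,0,0.1,0,0,0,0,0,0,0.08,0,0,0,0,0,0,0.05,0,0,0,0,0,0,0.03,0,0,0,0,0,0,0,0,0,0,0,0,0,0,0]'

```text
time: 8.25
tool_pos: [0.4809, -0.3131, 0.0294]
ee_rot: [3.14, -0.001, 0.256]
wrist_force: [-0.1, -0.3, -0.1]
width: 0.0329
finger_force: 29.9
```

```bash
python3 go.py .48 -.3125 .0235 14.5
```

```text
t 8.25 tcp [ 0.4809 -0.3131  0.0294] yaw 14.67 rp [ 1.7993e+02 -6.0000e-02] w 0.0329 f 29.9 wf [-0.1 -0.3 -0.1]
turn z units 0.004
shift units (tool) [-0.007 -0.008  0.059]
```

move_arm --motion '[0,0,0,0,0,0.04,0,0,0,0,0,0,0.02,0,0,0,0,0,0,0,0,0,0,0,0,0,0,0]'

```text
time: 8.58
tool_pos: [0.4803, -0.3129, 0.0225]
ee_rot: [3.142, -0.0, 0.256]
wrist_force: [0.4, 0.1, -0.7]
width: 0.0331
finger_force: 29.9
```

```bash
python3 go.py .48 -.3125 .0235 14.5
```

```text
t 8.58 tcp [ 0.4803 -0.3129  0.0225] yaw 14.65 rp [ 1.8e+02 -1.0e-02] w 0.0331 f 29.9 wf [ 0.4  0.1 -0.7]
turn z units 0.003
shift units (tool) [-0.001 -0.004 -0.01 ]
```

Release, lift, and turn back to yaw 90 while rising.

move_arm --motion '[0,0,0,0,0,0,0.6,0,0,0,0,0,0,0.6,0,0,0,0,0,0,0.6,0,0,0,0,0,0,0.6,0,0,0,0,0,0,0.6,0,0,0,0,0,-0.15,0.6,0,0,0,0,0,-0.3,0.6,0,0,0,0,0,-0.3,0.6,0,0,0,0,0,-0.3,0.6,0,0,0,0,0,-0.3,0.6,0,0,0,0,0,-0.3,0.6,0,0,0,0,0,-0.1,0.6]'

```text
time: 9.58
tool_pos: [0.482, -0.3141, 0.2033]
ee_rot: [3.134, -0.006, 0.256]
wrist_force: [0.0, -0.5, 0.6]
width: 0.0564
finger_force: 0.0
```

move_arm --motion '[0,0,-0.14,0,0,0,0.6,0,0,-0.14,0,0,0,0.6,0,0,-0.14,0,0,0,0.6,0,0,-0.14,0,0,0,0.6,0,0,-0.14,0,0,0,0.6,0,0,-0.14,0,0,0,0.6,0,0,-0.14,0,0,0,0.6,0,0,-0.14,0,0,0,0.6,0,0,-0.14,0,0,0,0.6,0,0,-0.14,0,0,0,0.6,0,0,-0.14,0,0,0,0.6,0,0,-0.135,0,0,0,0.6]'

```text
time: 10.58
tool_pos: [0.4799, -0.3125, 0.1959]
ee_rot: [-3.14, -0.001, 1.577]
wrist_force: [0.1, 0.2, -0.5]
width: 0.0563
finger_force: 0.0
```

```bash
python3 go.py .4493 .03 .2 90
```

```text
t 10.58 tcp [ 0.4799 -0.3125  0.1959] yaw 90.34 rp [-1.7991e+02 -8.0000e-02] w 0.0563 f 0.0 wf [ 0.1  0.2 -0.5]
turn z units 0.008
shift units (tool) [ 3.425 -0.306 -0.036]
```

move_arm --motion '[0,0,0,0.285,-0.025,0,0.6,0,0,0,0.285,-0.025,0,0.6,0,0,0,0.285,-0.025,0,0.6,0,0,0,0.285,-0.025,0,0.6,0,0,0,0.285,-0.025,0,0.6,0,0,0,0.285,-0.025,0,0.6,0,0,0,0.285,-0.025,0,0.6,0,0,0,0.285,-0.025,0,0.6,0,0,0,0.285,-0.025,0,0.6,0,0,0,0.285,-0.025,0,0.6,0,0,0,0.285,-0.03,0,0.6,0,0,0,0.285,-0.03,0,0.6]'

```text
time: 11.58
tool_pos: [0.4483, 0.0305, 0.1963]
ee_rot: [-3.14, -0.0, 1.571]
wrist_force: [1.2, 0.4, -0.2]
width: 0.0566
finger_force: 0.0
```

move_arm --motion '[0,0,0,0,0,0,0.6,0,0,0,0,0,0,0.6,0,0,0,0,0,0,0.6]'

```text
time: 11.83
tool_pos: [0.4488, 0.0288, 0.1967]
ee_rot: [-3.141, 0.001, 1.572]
wrist_force: [-1.4, -0.1, 0.0]
width: 0.056
finger_force: 0.0
```

```bash
python3 go.py .4493 .076 .021 90
cat > look.py <<'E'
import sys
from bench import robot
from h import *
c=robot.get_calibration('wrist');im=robot.snapshot('wrist')[...,::-1];cv2.imwrite('pics/%s.png'%sys.argv[1],im);np.save(sys.argv[1]+'.npy',c,allow_pickle=True)
hs=cv2.cvtColor(im,cv2.COLOR_BGR2HSV)
for nm,ms in (('red',((172,130,90),(180,255,255))),('blue',((98,110,80),(120,255,255))),('brown',((5,110,40),(18,255,255)))):
    m=cv2.inRange(hs,*ms)>0
    if nm=='red': m|=cv2.inRange(hs,(0,130,90),(5,255,255))>0
    m[330:]=0
    for s,ce,mm in comps(m,250): print(nm,s,ce.round(1),plane(c,ce,.062).round(4))
for n,X in [('red',(.4493,.076,.062)),('blue',(.4241,.3017,.062)),('amL',(.453,.183,.098)),('amS',(.622,.195,.082))]:print(n,proj(c,np.array(X)).round(0))
E
python3 look.py w3
```

```text
t 11.83 tcp [0.4488 0.0288 0.1967] yaw 90.05 rp [-1.7994e+02  3.0000e-02] w 0.056 f 0.0 wf [-1.4 -0.1  0. ]
turn z units 0.001
shift units (tool) [0.473 0.006 1.757]
red [305 150  31  31 750] [320.2 165. ] [0.4474 0.0783 0.062 ]
blue [ 593    0   47   57 1719] [614.7  29.6] [0.6642 0.178  0.062 ]
brown [ 291    0   69   55 1846] [324.3  30.4] [0.4502 0.1758 0.062 ]
brown [ 525    0   56   30 1034] [547.1  14.3] [0.6124 0.1875 0.062 ]
red [323. 168.]
blue [ 285. -180.]
amL [329.   5.]
amS [579.  -6.]
```

View pics/w3.png

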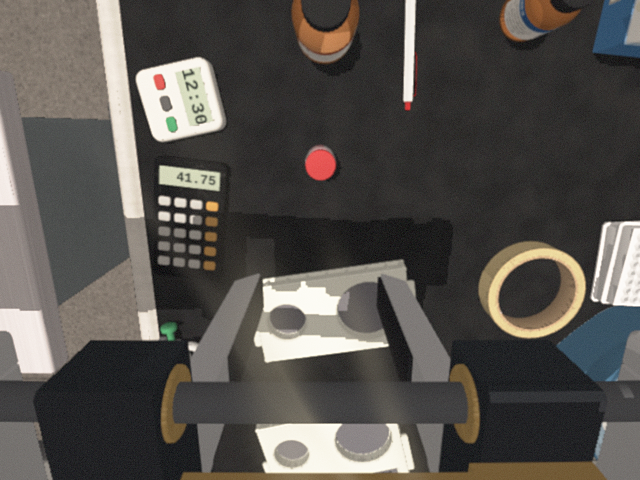

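The red cap is at (320,165), confirming the position. Advancing and descending onto the vial.

move_arm --motion '[0,0,0,0.24,0,0,0.55,0,0,0,0.235,0,0,0.55,0,0,0,0,0,0.1,0.55,0,0,0,0,0,0.3,0.55,0,0,0,0,0,0.3,0.55,0,0,0,0,0,0.3,0.55,0,0,0,0,0,0.3,0.55,0,0,0,0,0,0.2,0.55,0,0,0,0,0,0.15,0.55,0,0,0,0,0,0.1,0.55,0,0,0,0,0,0,0.55,0,0,0,0,0,0,0.55]'

```text
time: 12.88
tool_pos: [0.4489, 0.0758, 0.0222]
ee_rot: [-3.141, 0.0, 1.57]
wrist_force: [0.3, -0.0, 1.0]
width: 0.0517
finger_force: 0.0
```

```bash
python3 go.py .4486 .0765 .020 90
```

```text
t 12.88 tcp [0.4489 0.0758 0.0222] yaw 89.97 rp [-1.7995e+02  2.0000e-02] w 0.0517 f 0.0 wf [ 0.3 -0.   1. ]
turn z units -0.001
shift units (tool) [ 0.007 -0.003  0.022]
```

move_arm --motion '[0,0,0,0,0,0,0.35,0,0,0,0,0,0,0.3,0,0,0,0,0,0,0.2,0,0,0,0,0,0,0.1,0,0,0,0,0,0,0,0,0,0,0,0,0,0]'

```text
time: 13.38
tool_pos: [0.4496, 0.0768, 0.0233]
ee_rot: [3.14, -0.0, 1.572]
wrist_force: [0.5, -0.1, 3.6]
width: 0.0255
finger_force: 30.0
```

```bash
python3 go.py .4157 -.2525 .13 90
```

```text
t 13.38 tcp [0.4496 0.0768 0.0233] yaw 90.05 rp [179.91  -0.  ] w 0.0255 f 30.0 wf [ 0.5 -0.1  3.6]
turn z units 0.001
shift units (tool) [-3.293 -0.338 -1.067]
```

Vial gripped. Lift and carry it to the trough tray's small recess.

move_arm --motion '[0,0,0,0,0,-0.07,0,0,0,0,0,0,-0.25,0,0,0,0,0,0,-0.25,0,0,0,0,0,0,-0.25,0,0,0,0,0,0,-0.25,0,0,0,0,-0.1,-0.01,0,0,0,0,0,-0.3,-0.03,0,0,0,0,0,-0.3,-0.03,0,0,0,0,0,-0.3,-0.03,0,0,0,0,0,-0.3,-0.03,0,0,0,0,0,-0.3,-0.03,0,0,0,0,0,-0.3,-0.03,0,0]'

```text
time: 14.38
tool_pos: [0.429, -0.1149, 0.1286]
ee_rot: [-3.14, -0.0, 1.571]
wrist_force: [0.6, -1.0, 0.4]
width: 0.0256
finger_force: 30.0
```

move_arm --motion '[0,0,0,-0.3,-0.03,0,0,0,0,0,-0.3,-0.03,0,0,0,0,0,-0.3,-0.03,0,0,0,0,0,-0.3,-0.04,0,0,0,0,0,-0.15,-0.03,0,0,0,0,0,-0.05,0,0,0,0,0,0,0,0,0,0,0,0,0,0,0,0,0,0,0,0,0,0,0,0]'

```text
time: 15.13
tool_pos: [0.4142, -0.2522, 0.1291]
ee_rot: [-3.141, -0.001, 1.573]
wrist_force: [-0.0, 0.5, -0.9]
width: 0.0254
finger_force: 30.0
```

```bash
python3 go.py .4157 -.2525 .030 90; python3 look.py w4 >/dev/null
python3 - <<'E'
from h import *
c=np.load('w4.npy',allow_pickle=True).item()
for n,X in [('L',(.497,-.2325,.02)),('S',(.4157,-.2525,.02)),('pL',(.4975,-.073,.02)),('pS',(.4147,-.0855,.02))]:print(n,proj(c,np.array(X)).round(0))
E
```

```text
t 15.13 tcp [ 0.4142 -0.2522  0.1291] yaw 90.1 rp [-1.7998e+02 -6.0000e-02] w 0.0254 f 30.0 wf [-0.   0.5 -0.9]
turn z units 0.002
shift units (tool) [-0.004  0.015  0.991]
L [432. 209.]
S [324. 234.]
pL [451. -32.]
pS [324. -11.]
```

View pics/w4.png

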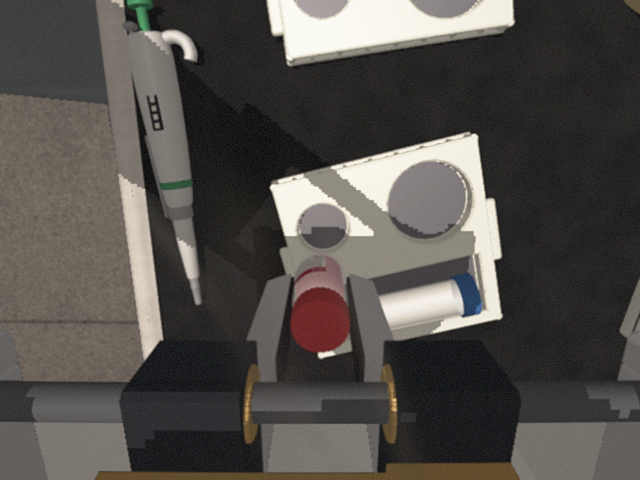

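Run:
```python
from bench import robot
from h import *
c=np.load('w4.npy',allow_pickle=True).item()
im=cv2.imread('pics/w4.png').astype(int)
print(im[205,323],im[228,323],im[200,430],im[200,375],im[195,300], -np.array(c['R']).T@c['t'])
# rim by row/col scan: bright->grey transitions through the centre
for (u,v) in((323,226),(429,200)):
    print([int(x) for x in im[v-45:v+46:2,u].max(1)]);print([int(x) for x in im[v,u-50:u+51:2].max(1)])
T=robot.get_calibration('top')
for X in ((.4157,-.2525),(.497,-.2325)):
    print([proj(c,np.array([*X,z])).round(1) for z in (.007,.02)])
S=robot.get_calibration('side')
```

```text
[136 136 143] [72 73 75] [119 118 125] [234 244 248] [237 246 249] [ 0.41250498 -0.17365079  0.30926931]
[146, 146, 145, 142, 144, 147, 247, 249, 248, 247, 246, 193, 143, 140, 146, 143, 142, 139, 142, 142, 141, 139, 145, 85, 85, 75, 71, 73, 75, 74, 74, 74, 73, 74, 137, 126, 132, 128, 122, 126, 133, 138, 136, 115, 106, 115]
[39, 46, 41, 41, 108, 239, 247, 247, 247, 247, 248, 236, 167, 133, 137, 142, 140, 139, 143, 128, 128, 123, 122, 126, 127, 125, 130, 129, 125, 119, 123, 122, 123, 135, 137, 131, 135, 229, 201, 240, 246, 246, 245, 245, 246, 244, 245, 244, 154, 140, 148]
[244, 246, 230, 163, 134, 136, 138, 134, 131, 134, 133, 131, 130, 131, 133, 133, 131, 130, 132, 133, 135, 128, 131, 133, 129, 128, 124, 127, 129, 131, 131, 131, 127, 128, 126, 125, 128, 128, 125, 114, 68, 67, 127, 123, 131, 136]
[246, 246, 246, 245, 213, 143, 135, 137, 137, 132, 132, 133, 132, 137, 137, 133, 131, 134, 131, 134, 132, 131, 131, 127, 125, 130, 129, 132, 128, 127, 129, 126, 130, 131, 129, 128, 127, 125, 125, 127, 128, 123, 122, 173, 166, 125, 142, 210, 233, 243, 241]
[array([323.6, 229.7]), array([323.8, 234. ])]
[array([427.1, 205.4]), array([431.6, 208.7])]
```

The wrist view suggests the recesses lie about 3 mm further in +y than the top/side views say, so I'll split the difference. I'll descend to just above the tray and check from the fixed cameras.

move_arm --motion '[0,0,0,0.01,0.01,0.2,0,0,0,0,0,0.005,0.2,0,0,0,0,0,0,0.2,0,0,0,0,0,0,0.1,0,0,0,0,0,0,0.06,0,0,0,0,0,0,0,0,0,0,0,0,0,0,0]'

```text
time: 15.77
tool_pos: [0.4162, -0.2523, 0.0541]
ee_rot: [3.141, 0.0, 1.572]
wrist_force: [0.3, 1.1, 0.5]
width: 0.0251
finger_force: 30.0
```

```bash
python3 go.py .4157 -.251 .030 90
python3 - <<'E'
from bench import robot
import cv2,numpy as np
s=robot.snapshot('side')[...,::-1];t=robot.snapshot('top')[...,::-1];cv2.imwrite('pics/s5.png',s);cv2.imwrite('pics/t5.png',t)
a=cv2.resize(s[170:260,310:440],None,fx=3,fy=3,interpolation=cv2.INTER_CUBIC);b=cv2.resize(t[215:305,400:505],None,fx=3,fy=3,interpolation=cv2.INTER_CUBIC)
cv2.imwrite('pics/c5.png',np.hstack([a,b]))
E
```

```text
t 15.77 tcp [ 0.4162 -0.2523  0.0541] yaw 90.07 rp [1.7996e+02 2.0000e-02] w 0.0251 f 30.0 wf [0.3 1.1 0.5]
turn z units 0.002
shift units (tool) [ 0.013 -0.005  0.241]
```

View pics/c5.png

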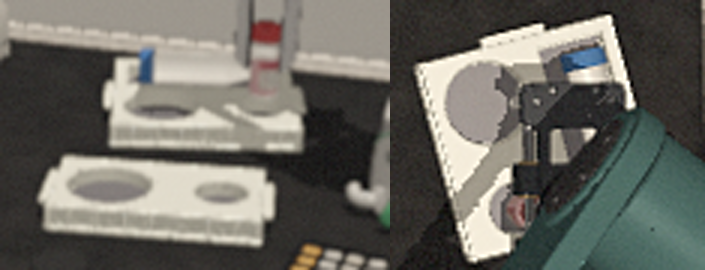

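The side crop shows the vial over the small recess, and the top crop shows it centred within a few mm. Lowering the last 24 mm gently.

move_arm --motion '[0,0,0,0.01,0,0.08,0,0,0,0,0,0,0.07,0,0,0,0,0,0,0.05,0,0,0,0,0,0,0.02,0,0,0,0,0,0,0,0,0,0,0,0,0,0,0]'

```text
time: 16.37
tool_pos: [0.4156, -0.2513, 0.0312]
ee_rot: [-3.141, -0.0, 1.571]
wrist_force: [-1.2, -0.4, -0.3]
width: 0.0255
finger_force: 30.0
```

```bash
python3 go.py .4157 -.251 .030 90
```

```text
t 16.37 tcp [ 0.4156 -0.2513  0.0312] yaw 90.03 rp [-1.7999e+02 -2.0000e-02] w 0.0255 f 30.0 wf [-1.2 -0.4 -0.3]
turn z units 0.001
shift units (tool) [0.003 0.001 0.012]
```

move_arm --motion '[0,0,0,0,0,0.01,0,0,0,0,0,0,0,0,0,0,0,0,0,0,0]'

```text
time: 16.62
tool_pos: [0.4158, -0.2514, 0.0305]
ee_rot: [3.141, 0.0, 1.571]
wrist_force: [-0.2, -0.0, -0.2]
width: 0.0254
finger_force: 30.0
```

```bash
python3 go.py
```

```text
t 16.62 tcp [ 0.4158 -0.2514  0.0305] yaw 90.03 rp [179.99   0.  ] w 0.0254 f 30.0 wf [-0.2 -0.  -0.2]
```

move_arm --motion '[0,0,0,0,0,0.01,0,0,0,0,0,0,0,0,0,0,0,0,0,0,0]'

```text
time: 16.87
tool_pos: [0.4159, -0.2515, 0.0303]
ee_rot: [3.141, 0.0, 1.571]
wrist_force: [-2.3, 0.7, 5.9]
width: 0.0256
finger_force: 30.0
```

Contact felt, so the vial is seated. Release and rise.

move_arm --motion '[0,0,0,0,0,0,0.35,0,0,0,0,0,0,0.45,0,0,0,0,0,0,0.5,0,0,0,0,0,0,0.5,0,0,0,0,0,0,0.5,0,0,0,0,0,-0.15,0.5,0,0,0,0,0,-0.3,0.5,0,0,0,0,0,-0.3,0.5,0,0,0,0,0,-0.3,0.5,0,0,0,0,0,-0.3,0.5,0,0,0,0,0,-0.25,0.5,0,0,0,0.2,0,-0.1,0.5]'

```text
time: 17.87
tool_pos: [0.4171, -0.2344, 0.2037]
ee_rot: [3.136, 0.006, 1.568]
wrist_force: [0.1, 0.8, 0.4]
width: 0.0469
finger_force: 0.0
```

move_arm --motion '[0,0,0,0.39,0,0,0.5,0,0,0,0.39,0,0,0.5,0,0,0,0.39,0,0,0.5,0,0,0,0.39,0,0,0.5,0,0,0,0.39,0,0,0.5,0,0,0,0.39,0,0,0.5,0,0,0,0.39,0,0,0.5,0,0,0,0.39,0,0,0.5,0,0,0,0.39,0,0,0.5,0,0,0,0.39,0,0,0.5,0,0,0,0.39,0,0,0.5,0,0,0,0.39,0,0,0.5]'

```text
time: 18.87
tool_pos: [0.4149, 0.2387, 0.1995]
ee_rot: [3.141, -0.0, 1.572]
wrist_force: [1.3, 0.6, 0.4]
width: 0.0471
finger_force: 0.0
```

move_arm --motion '[0,0,0,0.2,0.07,0,0.5,0,0,0,0,0,0,0.5,0,0,0,0,0,0,0.5,0,0,0,0,0,0,0.5]'

```text
time: 19.2
tool_pos: [0.4222, 0.2559, 0.1992]
ee_rot: [-3.141, 0.001, 1.571]
wrist_force: [0.9, 0.4, 0.3]
width: 0.047
finger_force: 0.0
```

```bash
python3 go.py .4241 .3017 .022 90;python3 look.py w6
python3 - <<'E'
from bench import robot
import cv2
t=robot.snapshot('top')[...,::-1];cv2.imwrite('pics/t6.png',t);cv2.imwrite('pics/t6c.png',cv2.resize(t[180:310,170:500],None,fx=2.4,fy=2.4,interpolation=cv2.INTER_CUBIC))
E
```

```text
t 19.2 tcp [0.4222 0.2559 0.1992] yaw 90.02 rp [-1.7997e+02  5.0000e-02] w 0.047 f 0.0 wf [0.9 0.4 0.3]
turn z units 0.0
shift units (tool) [0.459 0.02  1.772]
red [607  86  33  62 436] [627.2 113.9] [0.6612 0.3456 0.062 ]
blue [ 566  135   74  168 5436] [602.7 196.3] [0.6544 0.2804 0.062 ]
blue [307 149  31  31 739] [321.7 164.2] [0.4221 0.3057 0.062 ]
brown [ 497  245   71   60 1826] [529.9 269.6] [0.603  0.2159 0.062 ]
brown [ 326  255   47   71 1993] [346.1 282.2] [0.4436 0.2042 0.062 ]
red [349. 406.]
blue [324. 169.]
amL [360. 324.]
amS [561. 302.]
```

View pics/t6c.png

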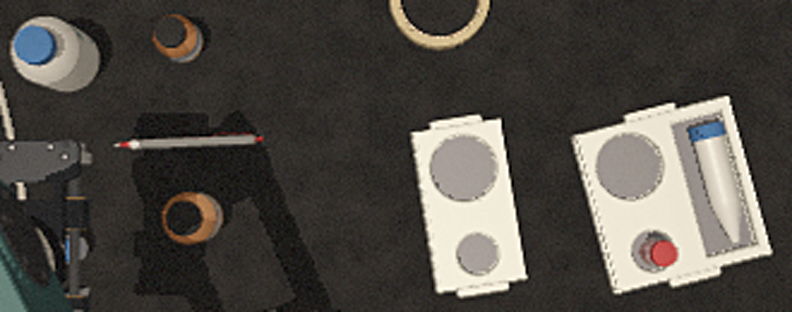

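Tube and red vial are in their recesses. The wrist puts the blue cap at (0.422, 0.306) against (0.424, 0.302) from the fixed views, so I'll use (0.4235, 0.303).

move_arm --motion '[0,0,0,0.24,0.013,0,0.5,0,0,0,0.23,0,0,0.5,0,0,0,0,0,0.1,0.5,0,0,0,0,0,0.3,0.5,0,0,0,0,0,0.3,0.5,0,0,0,0,0,0.3,0.5,0,0,0,0,0,0.3,0.5,0,0,0,0,0,0.2,0.5,0,0,0,0,0,0.15,0.5,0,0,0,0,0,0.12,0.5,0,0,0,0,0,0,0.5,0,0,0,0,0,0,0.5]'

```text
time: 20.3
tool_pos: [0.4236, 0.3027, 0.0223]
ee_rot: [-3.141, 0.001, 1.57]
wrist_force: [-0.6, -0.9, 0.3]
width: 0.0471
finger_force: 0.0
```

```bash
python3 go.py .4235 .303 .022 90
```

```text
t 20.3 tcp [0.4236 0.3027 0.0223] yaw 89.97 rp [-1.7996e+02  4.0000e-02] w 0.0471 f 0.0 wf [-0.6 -0.9  0.3]
turn z units -0.001
shift units (tool) [ 0.003 -0.001  0.003]
```

move_arm --motion '[0,0,0,0,0,0,0.35,0,0,0,0,0,0,0.3,0,0,0,0,0,0,0.2,0,0,0,0,0,0,0.1,0,0,0,0,0,0,0,0,0,0,0,0,0,0]'

```text
time: 20.8
tool_pos: [0.4244, 0.3041, 0.0237]
ee_rot: [3.14, -0.001, 1.572]
wrist_force: [0.5, 0.4, 4.2]
width: 0.0255
finger_force: 30.0
```

move_arm --motion '[0,0,0,0,0,-0.07,0,0,0,0,0,0,-0.28,0,0,0,0,0,0,-0.3,0,0,0,0,0,0,-0.3,0,0,0,0,0,0,-0.3,0,0,0,0,0,0,-0.3,0,0,0,0,-0.15,0,0,0,0,0,0,-0.35,0,0,0,0,0,0,-0.35,0,0,0,0,0,0,-0.35,0,0,0,0,0,0,-0.35,0,0,0,0,0,0,-0.35,0,0,0]'

```text
time: 21.8
tool_pos: [0.4232, 0.1123, 0.1775]
ee_rot: [-3.142, -0.0, 1.572]
wrist_force: [0.8, -0.9, 0.1]
width: 0.0256
finger_force: 30.0
```

move_arm --motion '[0,0,0,-0.35,-0.02,0,0,0,0,0,-0.35,-0.02,0,0,0,0,0,-0.35,-0.02,0,0,0,0,0,-0.35,-0.02,0,0,0,0,0,-0.35,-0.01,0,0,0,0,0,-0.15,0,0,0,0,0,0,-0.07,0,0,0,0,0,0,0,0,0,0,0,0,0,0,0,0,0,0,0,0,0,0,0,0]'

```text
time: 22.63
tool_pos: [0.4149, -0.0822, 0.1774]
ee_rot: [-3.141, -0.001, 1.573]
wrist_force: [0.3, -0.6, 0.6]
width: 0.0254
finger_force: 30.0
```

```bash
python3 go.py .4147 -.0845 .030 90
```

```text
t 22.63 tcp [ 0.4149 -0.0822  0.1774] yaw 90.12 rp [-1.7999e+02 -5.0000e-02] w 0.0254 f 30.0 wf [ 0.3 -0.6  0.6]
turn z units 0.003
shift units (tool) [-0.024 -0.002  1.474]
```

move_arm --motion '[0,0,0,-0.02,0,0.25,0,0,0,0,0,0,0.3,0,0,0,0,0,0,0.3,0,0,0,0,0,0,0.25,0,0,0,0,0,0,0.15,0,0,0,0,0,0,0.1,0,0,0,0,0,0,0.06,0,0,0,0,0,0,0.04,0,0,0,0,0,0,0,0,0,0,0,0,0,0,0]'

```text
time: 23.47
tool_pos: [0.4158, -0.0854, 0.0334]
ee_rot: [3.14, 0.0, 1.572]
wrist_force: [0.4, 0.1, -0.1]
width: 0.0254
finger_force: 30.0
```

move_arm --motion '[0,0,0,0,0,0.01,0,0,0,0,0,0,0,0,0,0,0,0,0,0,0]'

```text
time: 23.72
tool_pos: [0.4154, -0.0855, 0.0321]
ee_rot: [3.14, 0.0, 1.571]
wrist_force: [0.4, 0.1, -1.2]
width: 0.0257
finger_force: 30.0
```

move_arm --motion '[0,0,0,0,0,0.01,0,0,0,0,0,0,0,0,0,0,0,0,0,0,0]'

```text
time: 23.97
tool_pos: [0.4152, -0.0855, 0.0307]
ee_rot: [3.141, 0.0, 1.571]
wrist_force: [0.0, 0.2, 0.7]
width: 0.0254
finger_force: 30.0
```

move_arm --motion '[0,0,0,0,0,0.01,0,0,0,0,0,0,0,0,0,0,0,0,0,0,0]'

```text
time: 24.22
tool_pos: [0.4152, -0.0855, 0.0307]
ee_rot: [3.141, 0.0, 1.571]
wrist_force: [-1.1, -0.1, 5.9]
width: 0.0255
finger_force: 30.0
```

Seated. Release, rise, and go to look at the large amber bottle.

move_arm --motion '[0,0,0,0,0,0,0.35,0,0,0,0,0,0,0.45,0,0,0,0,0,0,0.5,0,0,0,0,0,0,0.5,0,0,0,0,0,0,0.5,0,0,0,0,0,-0.15,0.5,0,0,0,0,0,-0.3,0.5,0,0,0,0,0,-0.3,0.5,0,0,0,0,0,-0.3,0.5,0,0,0,0,0,-0.3,0.5,0,0,0,0,0,-0.3,0.5,0,0,0,0.2,0,-0.25,0.5]'

```text
time: 25.22
tool_pos: [0.4153, -0.0672, 0.2215]
ee_rot: [3.14, 0.002, 1.568]
wrist_force: [0.3, 0.2, -0.0]
width: 0.0469
finger_force: 0.0
```

move_arm --motion '[0,0,0,0.3,0.06,0,0.75,0,0,0,0.3,0.06,0,0.75,0,0,0,0.3,0.06,0,0.75,0,0,0,0.3,0.06,0,0.75,0,0,0,0.3,0.06,0,0.75,0,0,0,0.2,0.07,0,0.75,0,0,0,0.1,0,0,0.75,0,0,0,0,0,0,0.75,0,0,0,0,0,0,0.75,0,0,0,0,0,0,0.75]'

```text
time: 26.05
tool_pos: [0.4516, 0.1136, 0.2194]
ee_rot: [-3.141, 0.001, 1.57]
wrist_force: [-0.8, -0.4, -0.0]
width: 0.0704
finger_force: 0.0
```

```bash
python3 go.py .4532 .184 .035 90;python3 look.py w7
```

```text
t 26.05 tcp [0.4516 0.1136 0.2194] yaw 89.97 rp [-1.7999e+02  4.0000e-02] w 0.0704 f 0.0 wf [-0.8 -0.4 -0. ]
turn z units -0.001
shift units (tool) [0.705 0.017 1.844]
blue [ 559    2   60  148 2662] [588.4  76.1] [0.668 0.233 0.062]
brown [ 476   93   63   49 1410] [506.9 115.3] [0.6051 0.202  0.062 ]
brown [ 292  105   59   61 1415] [320.7 133.6] [0.4507 0.1869 0.062 ]
brown [616 188  24  85 280] [628.8 238. ] [0.7304 0.0963 0.062 ]
red [319. 259.]
blue [286. -22.]
amL [324. 140.]
amS [539. 124.]
```

View pics/w7.png

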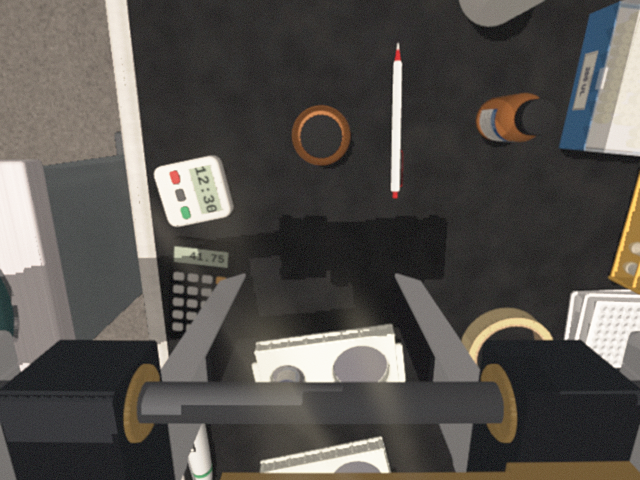

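The large cap is at (322,135), directly ahead; its estimate becomes (0.452, 0.185). Descend and grip.

move_arm --motion '[0,0,0,0.3,0.005,0,0.75,0,0,0,0.3,0,0,0.75,0,0,0,0.11,0,0,0.75,0,0,0,0,0,0.3,0.75,0,0,0,0,0,0.35,0.75,0,0,0,0,0,0.35,0.75,0,0,0,0,0,0.35,0.75,0,0,0,0,0,0.25,0.75,0,0,0,0,0,0.15,0.75,0,0,0,0,0,0.1,0.75,0,0,0,0,0,0,0.75,0,0,0,0,0,0,0.75]'

```text
time: 27.1
tool_pos: [0.4526, 0.1851, 0.0349]
ee_rot: [3.141, 0.0, 1.571]
wrist_force: [-0.5, -0.3, 0.3]
width: 0.0703
finger_force: 0.0
```

move_arm --motion '[0,0,0,0,0,0,0.6,0,0,0,0,0,0,0.5,0,0,0,0,0,0,0.4,0,0,0,0,0,0,0.3,0,0,0,0,0,0,0,0,0,0,0,0,0,0]'

```text
time: 27.6
tool_pos: [0.4529, 0.1859, 0.0356]
ee_rot: [3.14, -0.001, 1.572]
wrist_force: [-2.2, -0.6, 4.5]
width: 0.0477
finger_force: 30.0
```

```bash
python3 go.py .497 -.2315 .2 90
```

```text
t 27.6 tcp [0.4529 0.1859 0.0356] yaw 90.05 rp [ 1.799e+02 -3.000e-02] w 0.0477 f 30.0 wf [-2.2 -0.6  4.5]
turn z units 0.001
shift units (tool) [-4.173  0.444 -1.645]
```

move_arm --motion '[0,0,0,0,0,-0.07,0,0,0,0,0,0,-0.25,0,0,0,0,0,0,-0.3,0,0,0,0,0,0,-0.3,0,0,0,0,0,0,-0.3,0,0,0,0,-0.1,0.01,-0.1,0,0,0,0,-0.25,0.03,0,0,0,0,0,-0.32,0.036,0,0,0,0,0,-0.32,0.036,0,0,0,0,0,-0.32,0.036,0,0,0,0,0,-0.32,0.036,0,0,0,0,0,-0.32,0.036,0,0]'

```text
time: 28.6
tool_pos: [0.4733, -0.0114, 0.1649]
ee_rot: [-3.139, 0.0, 1.571]
wrist_force: [0.0, -0.4, -1.6]
width: 0.0479
finger_force: 30.0
```

move_arm --motion '[0,0,0,-0.32,0.036,0,0,0,0,0,-0.32,0.036,0,0,0,0,0,-0.32,0.036,0,0,0,0,0,-0.32,0.036,0,0,0,0,0,-0.32,0.036,0,0,0,0,0,-0.32,0.036,0,0,0,0,0,-0.2,0.01,0,0,0,0,0,-0.1,0,0,0,0,0,0,0,0,0,0,0,0,0,0,0,0,0,0,0,0,0,0,0,0]'

```text
time: 29.52
tool_pos: [0.4968, -0.23, 0.166]
ee_rot: [-3.141, -0.001, 1.572]
wrist_force: [0.4, -0.4, -1.8]
width: 0.0474
finger_force: 30.0
```

```bash
python3 go.py .497 -.2315 .0426 90
```

```text
t 29.52 tcp [ 0.4968 -0.23    0.166 ] yaw 90.09 rp [-1.7996e+02 -8.0000e-02] w 0.0474 f 30.0 wf [ 0.4 -0.4 -1.8]
turn z units 0.002
shift units (tool) [-0.016  0.003  1.234]
```

move_arm --motion '[0,0,0,-0.015,0,0.2,0,0,0,0,0,0,0.25,0,0,0,0,0,0,0.25,0,0,0,0,0,0,0.2,0,0,0,0,0,0,0.12,0,0,0,0,0,0,0.08,0,0,0,0,0,0,0.06,0,0,0,0,0,0,0.03,0,0,0,0,0,0,0,0,0,0,0,0,0,0,0]'

```text
time: 30.35
tool_pos: [0.4978, -0.2331, 0.0486]
ee_rot: [3.14, 0.001, 1.572]
wrist_force: [0.2, -0.1, -2.2]
width: 0.0474
finger_force: 30.0
```

move_arm --motion '[0,0,0,0,0,0.01,0,0,0,0,0,0,0,0,0,0,0,0,0,0,0]'

```text
time: 30.6
tool_pos: [0.4974, -0.2331, 0.047]
ee_rot: [3.141, 0.0, 1.571]
wrist_force: [-0.4, -0.7, -1.9]
width: 0.0478
finger_force: 30.0
```

move_arm --motion '[0,0,0,0,0,0.01,0,0,0,0,0,0,0,0,0,0,0,0,0,0,0]'

```text
time: 30.85
tool_pos: [0.497, -0.2328, 0.0454]
ee_rot: [-3.142, -0.0, 1.571]
wrist_force: [0.3, -0.7, -1.4]
width: 0.0477
finger_force: 30.0
```

move_arm --motion '[0,0,0,0,0,0.018,0,0,0,0,0,0,0,0,0,0,0,0,0,0,0]'

```text
time: 31.1
tool_pos: [0.4969, -0.2327, 0.0434]
ee_rot: [-3.141, -0.0, 1.571]
wrist_force: [-0.5, 0.3, -1.6]
width: 0.0479
finger_force: 30.0
```

move_arm --motion '[0,0,0,0,0,0.01,0,0,0,0,0,0,0,0,0,0,0,0,0,0,0]'

```text
time: 31.35
tool_pos: [0.4972, -0.2328, 0.0427]
ee_rot: [3.141, 0.0, 1.571]
wrist_force: [-0.4, -0.4, -1.7]
width: 0.048
finger_force: 30.0
```

move_arm --motion '[0,0,0,0,0,0.01,0,0,0,0,0,0,0,0,0,0,0,0,0,0,0]'

```text
time: 31.6
tool_pos: [0.4972, -0.2329, 0.0426]
ee_rot: [3.141, 0.0, 1.571]
wrist_force: [-2.4, 1.9, 5.7]
width: 0.0479
finger_force: 30.0
```

Seated. Release, rise and go toward the small amber bottle.

move_arm --motion '[0,0,0,0,0,0,0.58,0,0,0,0,0,0,0.65,0,0,0,0,0,0,0.75,0,0,0,0,0,0,0.75,0,0,0,0,0,0,0.75,0,0,0,0,0,-0.15,0.75,0,0,0,0,0,-0.3,0.75,0,0,0,0,0,-0.35,0.75,0,0,0,0,0,-0.35,0.75,0,0,0,0,0,-0.35,0.75,0,0,0,0,0,-0.25,0.75,0,0,0,0,0,0,0.75]'

```text
time: 32.6
tool_pos: [0.4998, -0.2344, 0.2241]
ee_rot: [3.13, 0.007, 1.571]
wrist_force: [1.2, 0.1, 0.2]
width: 0.0706
finger_force: 0.0
```

move_arm --motion '[0,0,0,0.3,0.1,0,0.65,0,0,0,0.3,0.1,0,0.65,0,0,0,0.3,0.1,0,0.65,0,0,0,0.3,0.1,0,0.65,0,0,0,0.3,0.1,0,0.65,0,0,0,0.3,0.1,0,0.65,0,0,0,0.3,0.1,0,0.65,0,0,0,0.3,0.1,0,0.65,0,0,0,0.3,0.1,0,0.65,0,0,0,0.3,0.1,0,0.65,0,0,0,0.3,0.1,0,0.65,0,0,0,0.28,0.14,0,0.65]'

```text
time: 33.6
tool_pos: [0.6204, 0.1272, 0.2152]
ee_rot: [-3.139, -0.0, 1.572]
wrist_force: [0.7, -0.9, 0.7]
width: 0.061
finger_force: 0.0
```

move_arm --motion '[0,0,0,0,0,0,0.65,0,0,0,0,0,0,0.65,0,0,0,0,0,0,0.65]'

```text
time: 33.85
tool_pos: [0.6204, 0.1247, 0.2154]
ee_rot: [-3.139, 0.001, 1.571]
wrist_force: [-0.3, -0.4, -0.5]
width: 0.0612
finger_force: 0.0
```

```bash
python3 go.py .6215 .195 .028 90;python3 look.py w8
```

```text
t 33.85 tcp [0.6204 0.1247 0.2154] yaw 90.03 rp [-1.7988e+02  5.0000e-02] w 0.0612 f 0.0 wf [-0.3 -0.4 -0.5]
turn z units 0.001
shift units (tool) [0.704 0.015 1.873]
red [571 179  27  23 456] [584.1 189.5] [0.8465 0.1524 0.062 ]
red [562 206  29  23 502] [576.3 216.7] [0.844  0.1283 0.062 ]
red [537 232  25  22 398] [548.5 242.1] [0.823 0.105 0.062]
red [552 257  25  23 409] [563.6 268. ] [0.8409 0.0804 0.062 ]
blue [404  17  13  62 340] [409.7  43.7] [0.6886 0.2664 0.062 ]
blue [392 102  14  60 303] [397.7 137.1] [0.6829 0.1955 0.062 ]
blue [547 178  26  20 395] [559.7 187.5] [0.8249 0.154  0.062 ]
blue [518 203  26  22 410] [530.6 213.4] [0.803  0.1312 0.062 ]
blue [511 230  26  21 384] [523.3 239.6] [0.7999 0.1073 0.062 ]
blue [496 303  24  22 345] [507.4 313.6] [0.7953 0.0348 0.062 ]
brown [300 106  48  50 868] [323.  129.4] [0.6211 0.2014 0.062 ]
brown [464 178  25 102 416] [475.  229.5] [0.7556 0.1165 0.062 ]
red [134. 272.]
blue [66. -6.]
amL [100. 155.]
amS [324. 138.]
```

View pics/w8.png

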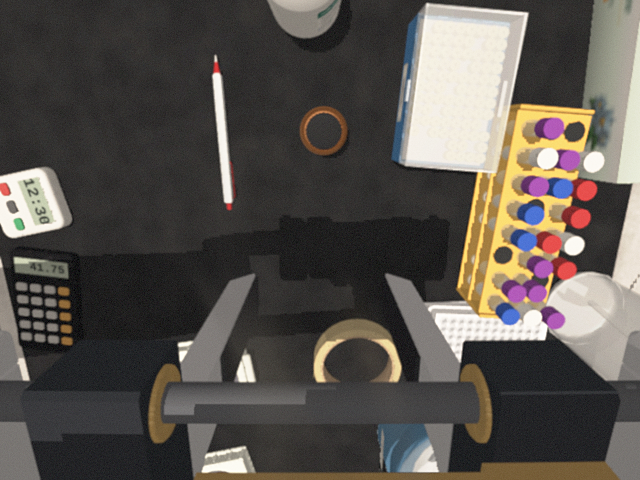

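The small amber cap is at (323,131), dead ahead, and the fingers clear the tip box. Estimate (0.621, 0.1975). Descend and grip.

move_arm --motion '[0,0,0,0.3,0.008,0,0.65,0,0,0,0.3,0,0,0.65,0,0,0,0.128,0,0,0.65,0,0,0,0,0,0.3,0.65,0,0,0,0,0,0.35,0.65,0,0,0,0,0,0.35,0.65,0,0,0,0,0,0.35,0.65,0,0,0,0,0,0.25,0.65,0,0,0,0,0,0.15,0.65,0,0,0,0,0,0.12,0.65,0,0,0,0,0,0,0.65,0,0,0,0,0,0,0.65]'

```text
time: 34.9
tool_pos: [0.6217, 0.1972, 0.0299]
ee_rot: [-3.141, 0.0, 1.571]
wrist_force: [0.2, -0.6, 0.6]
width: 0.0608
finger_force: 0.0
```

move_arm --motion '[0,0,0,0,0,0,0.5,0,0,0,0,0,0,0.42,0,0,0,0,0,0,0.35,0,0,0,0,0,0,0.2,0,0,0,0,0,0,0,0,0,0,0,0,0,0]'

```text
time: 35.4
tool_pos: [0.6226, 0.1983, 0.0313]
ee_rot: [3.139, -0.001, 1.571]
wrist_force: [0.8, 0.5, 3.9]
width: 0.0396
finger_force: 30.0
```

```bash
python3 go.py .4972 -.073 .2 90
```

```text
t 35.4 tcp [0.6226 0.1983 0.0313] yaw 90.04 rp [ 1.7984e+02 -3.0000e-02] w 0.0396 f 30.0 wf [0.8 0.5 3.9]
turn z units 0.001
shift units (tool) [-2.712 -1.249 -1.692]
```

move_arm --motion '[0,0,0,0,0,-0.07,0,0,0,0,0,0,-0.25,0,0,0,0,0,0,-0.3,0,0,0,0,0,0,-0.3,0,0,0,0,0,0,-0.3,0,0,0,0,-0.1,-0.045,-0.1,0,0,0,0,-0.3,-0.14,0,0,0,0,0,-0.3,-0.14,0,0,0,0,0,-0.3,-0.14,0,0,0,0,0,-0.3,-0.14,0,0,0,0,0,-0.3,-0.14,0,0,0,0,0,-0.3,-0.14,0,0]'

```text
time: 36.4
tool_pos: [0.531, 0.0064, 0.16]
ee_rot: [-3.139, 0.0, 1.571]
wrist_force: [-0.3, -0.7, -0.4]
width: 0.0394
finger_force: 30.0
```

move_arm --motion '[0,0,0,-0.3,-0.14,0,0,0,0,0,-0.3,-0.14,0,0,0,0,0,-0.15,-0.07,0,0,0,0,0,-0.06,-0.015,0,0,0,0,0,0,0,0,0,0,0,0,0,0,0,0,0,0,0,0,0,0,0]'

```text
time: 36.98
tool_pos: [0.497, -0.072, 0.1612]
ee_rot: [-3.141, -0.001, 1.573]
wrist_force: [0.9, -0.2, -1.1]
width: 0.0399
finger_force: 30.0
```

```bash
python3 go.py .4972 -.073 .0383 90
```

```text
t 36.98 tcp [ 0.497  -0.072   0.1612] yaw 90.1 rp [-1.7997e+02 -5.0000e-02] w 0.0399 f 30.0 wf [ 0.9 -0.2 -1.1]
turn z units 0.002
shift units (tool) [-0.011  0.003  1.229]
```

move_arm --motion '[0,0,0,0,0,0.2,0,0,0,0,0,0,0.25,0,0,0,0,0,0,0.25,0,0,0,0,0,0,0.2,0,0,0,0,0,0,0.12,0,0,0,0,0,0,0.08,0,0,0,0,0,0,0.06,0,0,0,0,0,0,0.04,0,0,0,0,0,0,0,0,0,0,0,0,0,0,0]'

```text
time: 37.82
tool_pos: [0.4975, -0.0731, 0.0425]
ee_rot: [3.14, 0.0, 1.571]
wrist_force: [-0.6, 0.6, -0.6]
width: 0.0395
finger_force: 30.0
```

move_arm --motion '[0,0,0,0,0,0.018,0,0,0,0,0,0,0,0,0,0,0,0,0,0,0]'

```text
time: 38.07
tool_pos: [0.4971, -0.0731, 0.0404]
ee_rot: [3.141, 0.0, 1.571]
wrist_force: [-0.3, -0.5, -0.6]
width: 0.0397
finger_force: 30.0
```

move_arm --motion '[0,0,0,0,0,0.012,0,0,0,0,0,0,0,0,0,0,0,0,0,0,0]'

```text
time: 38.32
tool_pos: [0.4968, -0.073, 0.0387]
ee_rot: [-3.142, -0.0, 1.571]
wrist_force: [-0.2, 0.2, -0.3]
width: 0.0396
finger_force: 30.0
```

move_arm --motion '[0,0,0,0,0,0.01,0,0,0,0,0,0,0,0,0,0,0,0,0,0,0]'

```text
time: 38.57
tool_pos: [0.497, -0.0731, 0.0382]
ee_rot: [3.141, 0.0, 1.571]
wrist_force: [-0.3, 0.3, 2.5]
width: 0.0396
finger_force: 30.0
```

move_arm --motion '[0,0,0,0,0,0.006,0,0,0,0,0,0,0,0,0,0,0,0,0,0,0]'

```text
time: 38.82
tool_pos: [0.497, -0.0731, 0.0382]
ee_rot: [3.141, 0.0, 1.571]
wrist_force: [-1.9, 0.8, 7.4]
width: 0.0398
finger_force: 30.0
```

Seated. Release, rise, retreat toward the stock side so the cameras see the trays.

move_arm --motion '[0,0,0,0,0,0,0.48,0,0,0,0,0,0,0.55,0,0,0,0,0,0,0.65,0,0,0,0,0,0,0.65,0,0,0,0,0,0,0.65,0,0,0,0,0,-0.15,0.65,0,0,0,0,0,-0.3,0.65,0,0,0,0,0,-0.35,0.65,0,0,0,0,0,-0.35,0.65,0,0,0,0,0,-0.35,0.65,0,0,0,0,0,-0.25,0.65,0,0,0,0,0,0,0.65]'

```text
time: 39.82
tool_pos: [0.4998, -0.0738, 0.2192]
ee_rot: [3.129, 0.003, 1.571]
wrist_force: [1.2, -0.0, 1.4]
width: 0.0608
finger_force: 0.0
```

move_arm --motion '[0,0,0,0.35,-0.1,0,0.65,0,0,0,0.35,-0.1,0,0.65,0,0,0,0.35,-0.1,0,0.65,0,0,0,0.35,-0.1,0,0.65,0,0,0,0.35,-0.1,0,0.65,0,0,0,0.35,-0.1,0,0.65,0,0,0,0.35,-0.1,0,0.65,0,0,0,0.35,-0.1,0,0.65,0,0,0,0.35,-0.1,0,0.65,0,0,0,0.2,0,0,0.65,0,0,0,0,0,0,0.65,0,0,0,0,0,0,0.65]'

```text
time: 40.82
tool_pos: [0.406, 0.2623, 0.2108]
ee_rot: [-3.14, 0.001, 1.574]
wrist_force: [0.2, -0.9, 0.4]
width: 0.0611
finger_force: 0.0
```

Run:
```python
from bench import robot
import cv2,numpy as np
s=robot.snapshot('side')[...,::-1];t=robot.snapshot('top')[...,::-1]
a=cv2.resize(s[160:270,300:440],(400,314),interpolation=cv2.INTER_CUBIC);b=cv2.resize(t[205:315,330:470+40],(400,245),interpolation=cv2.INTER_CUBIC)
b=np.vstack([b,cv2.resize(t[180:220,150:340],(400,84))])
a=np.vstack([a,np.zeros((15,400,3),np.uint8)])
cv2.imwrite('pics/fin.png',np.hstack([a,b]))
```

```text
(no output)
```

View pics/fin.png

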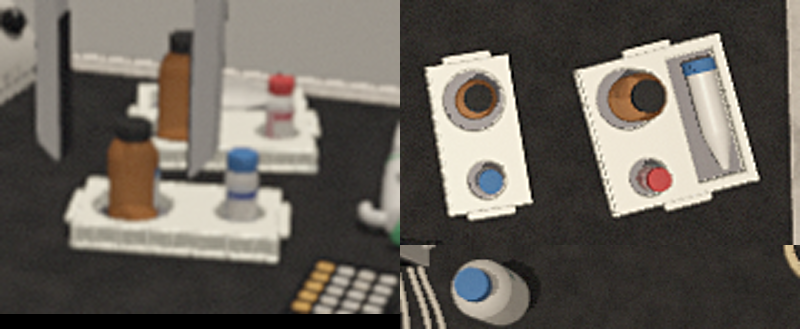

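Both kits are complete: each bottle and vial stands upright inside its recess, the tube lies in the trough, and the white bottle still stands in its place. Handing in.

```bash
python3 -c "
from bench import robot
print(robot.close_job())"
```

```text
the job is handed in; nothing more can be done
None
```

Both kits are made up as asked and the job was handed in at about 41 s of the allowed 131 s; the final camera check showed every item in its recess, and the judge returned no verdict.

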